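Tip the staining tray with a wedge to drain it

ROBOT

A 6-joint arm with a two-finger parallel gripper is mounted at the origin on a cart in front of the work surface, level with it; the furniture and walls round the work are solid. World frame = base frame: x ahead of the robot, y to its left, z up, the work surface at z = 0. Lengths are in m, angles in rad, forces in N, time in s.
With the tool pointing down it reaches from about 0.3 to 0.875 m from the base axis. Payload 6.4 kg.
Tool frame: the origin (TCP) lies on the centre line of the jaws, within the pads' length; the fingertips stand 14 mm ahead of it and the grasp point (between the pads) lies 5 mm behind it; y points along the fingers, z is the direction in which the jaws open and shut, and the axes are right-handed (so a half turn about y gives the same grasp; the last joint's range is limited). The gripper opens to 85 mm and grips with 20 to 120 N. Pads are 22 mm wide; open, the fingers measure 114 mm over their backs; the gripper's body (76 mm by 85 mm) begins 54 mm behind the grasp point. The pads swing forward as they close: fully open they stand 13 mm farther back than shut.
Start: joints at [-1.444, 0.181, 1.607, -0, 1.354, -0.206], TCP at [0.188, -0.543, 0.245] pointing down, gripper open.
Joint ranges: [-2.99, 2.99], [-0.89, 2.07], [0.3, 2.58], [-1.14, 4.28], [0, 2.63], [-3.12, 3.12]. Speed limits (rad/s): [2.57, 2.57, 3.01, 3.14, 3.14, 3.14].

INTERFACE

Orientations are given as [roll, pitch, yaw] about the fixed x, y, z axes, in that order (R = Rz(yaw) Ry(pitch) Rx(roll)).
In Python, from station import * gives the robot as it stands.
- The arm moves only by the shell command python3 -m creep 'ROWS' [FORCE]. ROWS is JSON, one flat list of numbers, 7 for each row, row after row: the turn, a rotation vector about the world's x, y, z in degrees, then the shift along the world's x, y, z in mm, then the finger opening in mm, from 0 to 85.4. A call has exactly 5 rows; each row shifts and turns the commanded pose from where the row before left it; what a row does not reach is not made up. A row lasts 1/8 s, in which the tool goes at most 62.5 mm and 10.7 degrees, less where a joint would pass 70% of its speed; a pose out of reach is approached as far as the arm can. A call is refused whole if a number of a shift passes 62.5 or a number of a turn 10.7, either way. A call with a gripper value outside its range is refused whole. The fingers move at their own pace and stop on an object; FORCE is the grip in N (left out, the last holds). Time passes only in rows, so rows that do not move let the fingers close, or fill a call up. It gives the time, the measured TCP pose, the force and the opening at its end, in the units of the state.
- sense(): the state, without advancing time (a new reading comes with each control period).
- read_camera(name): name is "scene" or "top" or "wrist"; returns (picture, depth): 400x640x3 uint8, red, green, blue; 400x640 float32, m along the optical axis (not along the pixel's ray), 0 where there is no reading.
- calibration(name): a dict with "K" (3x3 intrinsics, pixels), "D" ([k1, k2, p1, p2, k3] as OpenCV has them; the pictures are not rectified), "world_from_camera" (4x4, takes a point from camera to world coordinates). Camera axes: x right, y up, looking along -z (the intrinsics and any distortion apply to the point x, -y, -z); pixel columns grow to the right and rows downward; lengths in m; the calibration is good to about 2 mm. A picture is of the moment at which its call begins: read the wrist's pose just before it. calibration takes no time and is no camera call; for the wrist camera it gives the pose at the moment of the call.
- job_done(): hands the job in, once; it reports no verdict.
The state is a dict: "clock": time; "joint_pos": joint angles; "qvel": joint speeds; "joint_efforts": joint torques, N m; "tcp_pos": TCP position; "tool_rot": TCP orientation; "force": force on the tool from outside, world axes, zero at the start; "wrist_torque": the same for the moment, N m; "gripper_width": finger opening in m.
Only numpy, scipy, OpenCV 4.12 (cv2) and the standard library are available. Lean on these libraries where they do the work, as an engineer would, in place of code of your own. Each camera call takes 0.05 s, during which the arm holds its last target.

TASK

Get the slide staining tray ready to drain: swing the red lever of the outlet cock a quarter turn until it is fully open, then take the orange wedge by its post and push it, flat on the bench, nose first under the free edge of the tray until that edge has just lifted off its rests, by about 4 mm (the black line on the ramp is then about at the tray's edge). Finish while still holding the wedge there in the gripper. Move the tray only with the wedge, never touch it with the robot, and leave the specimen cup, the small carton and the marker pen where they are.

Things in the scene. Friction and masses are not known exactly. Their poses are not given: they have to be found in the camera images.
- stand: staining stand fixed to the bench, 120 x 255 mm, 30 mm high (82 at the cock's peg). Origin on the bench below the tray's middle; +y points from the tray's free edge to its hinge, trough, outlet pipe with cock and catch dish (to y 0.189). Two rails 12 mm wide and high at x = -0.046 and 0.046 carry the tray; between them bare bench, 80 mm wide, free for the wedge from the free edge to y = 0.056
- cock (a joint): outlet cock with red lever on a vertical axis at (0, 0.121) in the stand's x, y. 0 = closed, lever to the stand's -x (across the pipe); 1.571 = fully open at the stop, lever to the stand's +y (along the pipe, away from the tray). Opens clockwise seen from above; starts at 0 to 0.3; friction 0.04 N m, stays where left
- cock_hinge (a point): point on the vertical turning axis of the cock, 66 mm above the bench
- cock_peg (a point): centre of the top of the upright round peg at the end of the cock's lever, 82 mm above the bench; the peg is 13 mm in diameter, stands free for 28 mm below this point, 48 mm from the turning axis
- tray (a joint): tilt of the blue tray with glass slides (104 x 130 mm, 18 mm high; about 0.35 kg, its mass varies) about its hinge; 0 = lying on its rests, grows as the free edge rises; 0.031 rad is a lift of 4 mm (the edge is 130 mm from the hinge); falls back by itself
- tray_edge (a point): middle of the lower edge of the tray's free side: 12 mm above the bench while the tray lies on its rests, at (0, -0.064) in the stand's x, y
- wedge: loose orange wedge, 32 mm wide, 117 mm long, 0.16 kg (varies). Origin on its underside below the centre of the post; nose along its +y. 5 mm high at the nose (y 0.100), rises 1 in 4 to 25 mm at y 0.020, then flat to its back at y -0.018; black line across the ramp at y 0.054 (16.5 mm high). Black square post 20 x 20 mm, sides along x and y, (22 mm at its orange top) from 25 to 67 mm above the underside
- wedge_grip (a point): centre of the wedge's grip post, 48 mm above its underside
- wedge_nose (a point): middle of the wedge's nose, on its underside
- specimen_cup: bystander: white specimen cup with orange lid, 52 mm wide, 56 mm high, origin in the middle of its underside
- carton: bystander: small white and blue carton, 46 x 48 x 18 mm, origin in the middle of its underside
- marker: bystander: white marker pen with red cap, 135 mm long, 16 mm thick, lying on the bench, origin in the middle of its underside

How it is judged:
By the outcome, as a careful person would: the job done as asked, in the order asked, and still so for the second after the job is handed in, while the arm keeps its last pose, push and grip.
It also fails if it takes over 48 s, if anything falls off the work surface, if the arm or the gripper's body presses on something with over 40 N, if the wrist force passes 120 N, or if a joint passes its speed limit or range.

## Working session

There is one attempt and no reset: what is moved stays moved. The work goes in short steps, Python scripts to look and compute and a shell command to move; the robot and the scene stay as the last step left them, time stands still between calls to the robot, and variables do not carry over. Pictures are saved under pics/ and viewed, and the job is handed in when it is done.

```bash
mkdir -p pics; ls; cat > h.py <<'E'
from station import *
import numpy as np, cv2
def snap(n,f):
    c=calibration(n); p,d=read_camera(n)
    cv2.imwrite('pics/'+f+'.png',cv2.cvtColor(p,cv2.COLOR_RGB2BGR))
    np.savez('pics/'+f+'.npz',p=p,d=d,K=c['K'],D=c['D'],T=c['world_from_camera'])
def load(f): return np.load('pics/'+f+'.npz')
def world(z):
    h,w=z['d'].shape
    u,v=np.meshgrid(np.arange(w),np.arange(h))
    q=cv2.undistortPoints(np.stack([u,v],-1).reshape(-1,1,2).astype(np.float64),z['K'],z['D']).reshape(h,w,2)
    d=z['d']
    P=np.stack([q[...,0]*d,-q[...,1]*d,-d],-1)
    return P@z['T'][:3,:3].T+z['T'][:3,3]
E
python3 - <<'E'
from h import *
snap('top','t0'); snap('scene','s0'); s=sense(); print(s['clock'],s['tcp_pos'],s['tool_rot'],s['gripper_width'],s['force'])
E
```

```text
pics
0.1 [ 0.18782937 -0.5429676   0.24448395] [-1.57232493e+00  3.12586583e-04 -2.80873933e+00] 0.08475387220884788 [-0.18342027  0.08245695 -0.30276838]
```

View pics/t0.png

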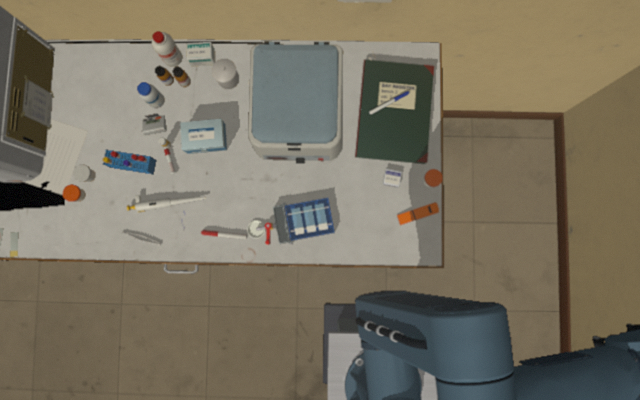

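View pics/s0.png

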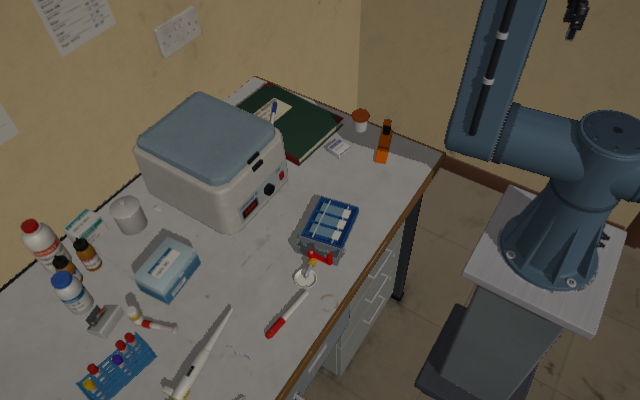

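The top view shows the tray at (308,218), the red lever at (267,232), the wedge at (418,213), the cup at (433,177), the carton at (393,176) and the marker at (224,233). Next I'll measure them.

```bash
python3 - <<'E'
from h import *
for f in ['t0','s0']:
    z=load(f); W=world(z)
    print(f,z['T'][:3,3],z['K'][0,0])
    pts=dict(t0=[(308,218),(267,225),(267,240),(418,213),(433,177),(393,176),(224,233),(350,230),(405,216),(430,210)],s0=[(330,225),(318,256),(384,140),(387,127),(360,117),(338,147),(287,313)])[f]
    for u,v in pts: print(u,v,W[v,u].round(4),z['p'][v,u])
z=load('t0')
a=z['p'][150:260,200:450]; cv2.imwrite('pics/t0c.png',cv2.cvtColor(cv2.resize(a,None,fx=3.2,fy=3.2,interpolation=cv2.INTER_CUBIC),cv2.COLOR_RGB2BGR))
z=load('s0')
a=z['p'][90:350,240:450]; cv2.imwrite('pics/s0c.png',cv2.cvtColor(cv2.resize(a,None,fx=2.3,fy=2.3,interpolation=cv2.INTER_CUBIC),cv2.COLOR_RGB2BGR))
E
```

```text
t0 [0.36563102 0.16431734 1.52450214] 513.9441515091307
308 218 [0.4785 0.2237 0.0271] [114 138 150]
267 225 [0.4539 0.3388 0.0628] [155 135 132]
267 240 [0.4108 0.3361 0.076 ] [150  46  39]
418 213 [ 0.4989 -0.0992  0.0191] [130  72  36]
433 177 [ 0.6012 -0.1371  0.0538] [119  63  31]
393 176 [ 0.6081 -0.0256  0.0169] [181 176 159]
224 233 [0.4312 0.4716 0.0114] [137 133 122]
350 230 [ 0.4469  0.0994 -0.0013] [165 159 148]
405 216 [ 0.4904 -0.0626  0.0081] [190  98  30]
430 210 [ 0.5057 -0.1293  0.0463] [58 46 39]
s0 [0.07366924 0.83330287 1.00446857] 490.46908672659214
330 225 [0.476  0.2242 0.0128] [ 54  76 102]
318 256 [0.4365 0.3366 0.0511] [129   2   0]
384 140 [ 0.5032 -0.1069  0.0226] [90 39  0]
387 127 [ 0.5071 -0.1269  0.0553] [7 8 9]
360 117 [ 0.5937 -0.1232  0.0557] [88 39 12]
338 147 [ 0.6039 -0.0189  0.016 ] [126 122 115]
287 313 [0.4267 0.4765 0.0151] [141 136 129]
```

View pics/t0c.png

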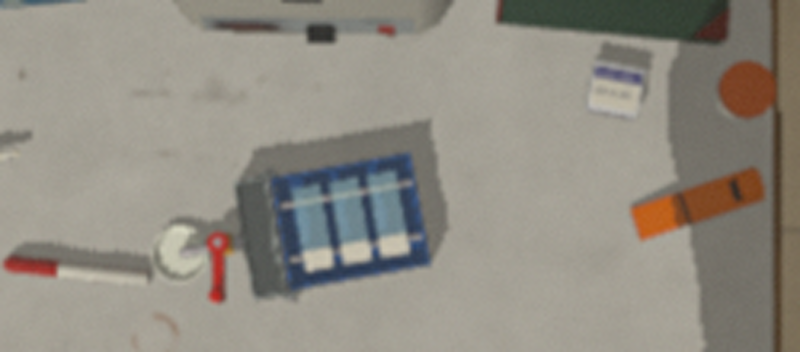

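View pics/s0c.png

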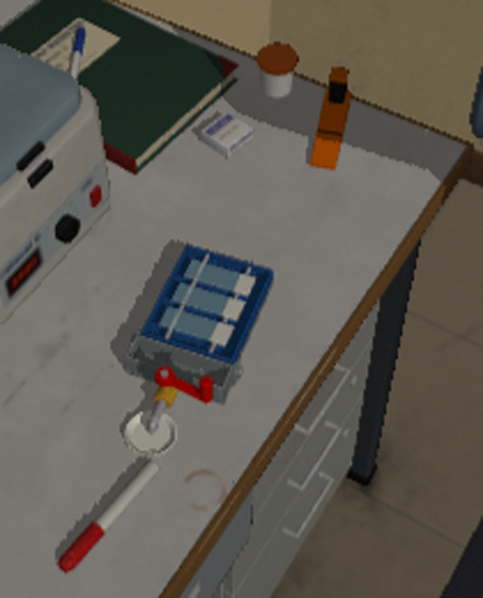

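```bash
python3 - <<'E'
from h import *
for f in ['t0','s0']:
    z=load(f); W=world(z); p=z['p'].astype(int); r,g,b=p[...,0],p[...,1],p[...,2]
    inb=(W[...,0]>0.35)&(W[...,0]<0.55)&(z['d']>0)
    red=inb&(r>80)&(g<0.45*r)&(b<0.45*r)&(W[...,1]>.3)&(W[...,1]<.4)
    Q=W[red]; print(f,'red',len(Q),Q[:,:2].mean(0).round(4)); 
    hi=Q[Q[:,2]>0.07]; print(' hi',len(hi),hi.mean(0).round(4),np.median(hi,0).round(4))
    for q in Q[np.argsort(Q[:,0])][::max(1,len(Q)//14)]: print('   ',q.round(4))
    blue=inb&(b>1.35*r)&(b>60)&(W[...,1]>.1)&(W[...,1]<.34)&(W[...,2]>0.015)
    B=W[blue][:,:2]; rc=cv2.minAreaRect(B.astype(np.float32)*1000); print('tray',rc,cv2.boxPoints(rc).round(1).tolist(), np.percentile(W[blue][:,2],[5,50,95]))
    org=(W[...,1]<-0.0)&(W[...,0]>.45)&(W[...,0]<.57)&(r>60)&(b<0.5*r)&(W[...,2]>0.001)&(W[...,1]>-.18)&(W[...,2]<.1)
    O=W[org]; rc=cv2.minAreaRect(O[:,:2].astype(np.float32)*1000); print('wedge',rc,cv2.boxPoints(rc).round(1).tolist())
    t=O[O[:,2]>0.055]; print(' top',len(t),t.mean(0).round(4))
s=sense(); print(s['joint_pos']); print(calibration('wrist')['world_from_camera'].round(3),calibration('wrist')['K'][0,0])
E
```

```text
t0 red 58 [0.4325 0.3365]
 hi 10 [0.4056 0.3353 0.0809] [0.405  0.3354 0.0801]
    [0.4022 0.3381 0.0804]
    [0.405  0.3324 0.082 ]
    [0.4079 0.3328 0.0789]
    [0.4144 0.3392 0.0504]
    [0.4203 0.3368 0.0474]
    [0.4258 0.3363 0.0534]
    [0.4285 0.3388 0.0568]
    [0.4343 0.3392 0.0551]
    [0.4373 0.3368 0.0518]
    [0.4402 0.3339 0.0522]
    [0.4455 0.3419 0.0592]
    [0.4484 0.3422 0.0571]
    [0.4517 0.3312 0.0539]
    [0.457  0.3425 0.0566]
    [0.4599 0.3337 0.0585]
tray ((477.0949401855469, 220.9227294921875), (104.20993041992188, 129.39117431640625), 11.119694709777832) [[413.5, 274.3999938964844], [438.3999938964844, 147.39999389648438], [540.7000122070312, 167.5], [515.7000122070312, 294.5]] [0.01534082 0.02028455 0.03286115]
wedge ((498.2901611328125, -96.68187713623047), (30.459882736206055, 113.43071746826172), 19.17201042175293) [[465.29998779296875, -48.099998474121094], [502.5, -155.3000030517578], [531.2999877929688, -145.3000030517578], [494.0, -38.099998474121094]]
 top 59 [ 0.5109 -0.1361  0.0672]
s0 red 163 [0.4276 0.3399]
 hi 31 [0.4047 0.3391 0.079 ] [0.
[... 554 characters left out ...]
279.8999938964844], [438.8999938964844, 145.8000030517578], [542.0999755859375, 166.6999969482422], [515.0999755859375, 300.70001220703125]] [0.01573641 0.02714917 0.03126493]
wedge ((498.7662658691406, -95.87225341796875), (32.00141525268555, 122.4731216430664), 19.05240249633789) [[463.70001220703125, -43.20000076293945], [503.6000061035156, -159.0], [533.9000244140625, -148.5], [493.8999938964844, -32.79999923706055]]
 top 49 [ 0.5121 -0.1341  0.0665]
[-1.44424592e+00  1.81472141e-01  1.60788161e+00 -7.33664409e-06
  1.35379912e+00 -2.06301566e-01]
[[ 0.327  0.901  0.285  0.26 ]
 [-0.945  0.312  0.098 -0.519]
 [-0.    -0.302  0.953  0.374]
 [ 0.     0.     0.     1.   ]] 283.2029481115853
```

```bash
python3 -m creep '[0,0,9,30,42,0,40, 0,0,9,33,43,0,40, 0,0,9,33,43,0,40, 0,0,9,33,43,0,40, 0,0,9,33,43,0,40]'
python3 -m creep '[0,0,9,33,43,0,40, 0,0,9,33,43,0,40, 0,0,9,34,43,0,40, 0,0,9,5,53,0,40, 0,0,9,-4,54,0,40]'
python3 - <<'E'
from h import *
s=sense(); print(s['clock'],s['tcp_pos'],s['tool_rot'],s['joint_pos'].__repr__(),s['force'])
E
```

```text
clock: 0.72
tcp_pos: [0.3505, -0.3278, 0.245]
tool_rot: [-1.571, 0.0, -2.019]
force: [0.8, -0.4, 0.0]
gripper_width: 0.04
clock: 1.35
tcp_pos: [0.4509, -0.0916, 0.2448]
tool_rot: [-1.571, 0.001, -1.233]
force: [0.6, 0.0, -0.5]
gripper_width: 0.0399
1.35 [ 0.4509467  -0.09163778  0.24483799] [-1.57120732e+00  7.06397416e-04 -1.23250066e+00] array([-4.59496446e-01, -8.33649092e-02,  1.88374047e+00,  2.04397710e-04,
        1.34200974e+00, -7.97838692e-01]) [ 0.63936341  0.02855024 -0.50375862]
```

```bash
python3 -m creep '[0,0,9.3,-5,53,0,40, 0,0,9.3,-6,54,0,40, 0,0,9.3,-6,54,0,40, 0,0,9.3,-6,54,0,40, 0,0,9.3,-6,54,0,40]'
python3 -m creep '[0,0,9.3,-6,54,-20,40, 0,0,9.3,-6,54,-20,40, 0,0,9,-5,52,-20,40, 0,0,0,0,0,0,40, 0,0,0,0,0,0,40]'
python3 - <<'E'
from h import *
s=sense(); print(s['clock'],s['tcp_pos'],s['tool_rot'],s['joint_pos'].__repr__(),s['force'])
snap('wrist','w1')
z=load('w1'); W=world(z); p=z['p'].astype(int); r,g,b=p[...,0],p[...,1],p[...,2]
red=(r>80)&(g<0.45*r)&(b<0.45*r)&(W[...,1]>.3)&(W[...,1]<.42)&(W[...,0]>.35)&(W[...,0]<.5)
Q=W[red];print(len(Q)); hi=Q[Q[:,2]>0.078]; print(len(hi),hi.mean(0).round(4),hi.min(0),hi.max(0))
m=Q[(Q[:,2]>.055)&(Q[:,2]<.078)];print(m.min(0),m.max(0))
E
```

```text
clock: 1.98
tcp_pos: [0.4212, 0.1772, 0.2452]
tool_rot: [-1.571, -0.0, -0.421]
force: [2.0, -0.2, -0.5]
gripper_width: 0.0399
clock: 2.6
tcp_pos: [0.4046, 0.3352, 0.185]
tool_rot: [-1.572, 0.001, 0.055]
force: [0.1, 0.4, -0.2]
gripper_width: 0.04
2.6 [0.40458142 0.3352368  0.18495903] [-1.57164886e+00  7.94169989e-04  5.50555135e-02] array([ 4.66093488e-01,  1.35033762e-01,  1.78799941e+00, -4.94374167e-04,
        1.21962819e+00, -1.15958838e+00]) [ 0.13754227  0.44709569 -0.17670198]
728
163 [0.4063 0.335  0.0819] [0.40066262 0.32925471 0.07822985] [0.41320776 0.34083159 0.08439779]
[0.40080871 0.32810525 0.05500608] [0.46386245 0.34640331 0.07763746]
```

View pics/w1.png

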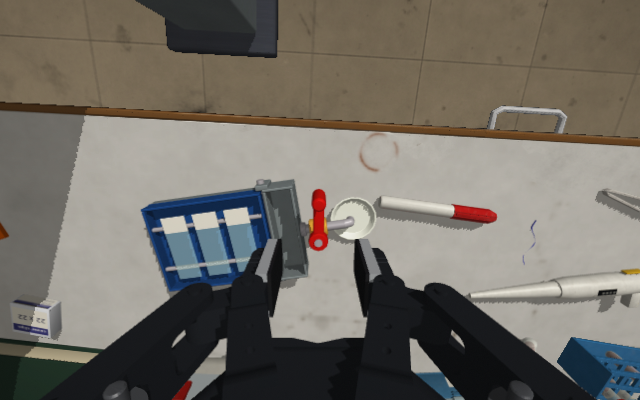

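The wrist view shows the peg at about (318,195) and the axis at (318,243), with the jaws straddling the lever line. The measured peg height is 82 mm and its radius about 47.5 mm, which agree with the given sizes. I'll descend around the peg.

```bash
python3 -m creep '[0,0,0,2,0,-30,40, 0,0,0,0,0,-35,40, 0,0,0,0,0,-31,40, 0,0,0,0,0,-15,40, 0,0,0,0,0,0,20]'
python3 - <<'E'
import numpy as np
H=np.array([.4537,.340])*1000; 
prev=None
for a in [186,176,166,156,146,136,126,116,106,101,98]:
    p=H+48*np.array([np.cos(np.radians(a)),np.sin(np.radians(a))]); print(a,p.round(1),None if prev is None else (p-prev).round(1)); prev=p
E
```

```text
clock: 3.28
tcp_pos: [0.407, 0.3346, 0.0741]
tool_rot: [-1.571, 0.001, 0.054]
force: [0.4, -0.2, 0.6]
gripper_width: 0.0229
186 [406. 335.] None
176 [405.8 343.3] [-0.1  8.4]
166 [407.1 351.6] [1.3 8.3]
156 [409.8 359.5] [2.7 7.9]
146 [413.9 366.8] [4.1 7.3]
136 [419.2 373.3] [5.3 6.5]
126 [425.5 378.8] [6.3 5.5]
116 [432.7 383.1] [7.2 4.3]
106 [440.5 386.1] [7.8 3. ]
101 [444.5 387.1] [4.1 1. ]
98 [447.  387.5] [2.5 0.4]
```

```bash
python3 -m creep '[0,0,-10,0,8.4,0,20, 0,0,-10,1.3,8.3,0,20, 0,0,-10,2.7,7.9,0,20, 0,0,-10,4.1,7.3,0,20, 0,0,-9,5.3,6.5,0,20]'
python3 -m creep '[0,0,-9,6.3,5.5,0,20, 0,0,-10,7.2,4.3,0,20, 0,0,-9,7.8,3,0,20, 0,0,-5,4.1,1,0,20, 0,0,0,2,0.4,0,20]'
```

```text
clock: 3.9
tcp_pos: [0.4215, 0.3743, 0.0762]
tool_rot: [-1.569, -0.001, -0.806]
force: [-0.6, -1.5, -0.6]
gripper_width: 0.0198
clock: 4.53
tcp_pos: [0.4487, 0.3886, 0.076]
tool_rot: [-1.569, 0.001, -1.376]
force: [-1.2, -0.2, 0.6]
gripper_width: 0.0199
```

```bash
python3 -m creep '[0,0,0,1,0.2,0,20, 0,0,0,1,0.2,0,20, 0,0,0,1,0.2,0,20, 0,0,0,0,0,0,20, 0,0,0,0,0,0,20]'
python3 - <<'E'
from h import *
s=sense(); print(s['clock'],s['tcp_pos'],s['tool_rot'],s['force'],s['wrist_torque'])
E
```

```text
clock: 5.15
tcp_pos: [0.4494, 0.3886, 0.0742]
tool_rot: [-1.573, -0.0, -1.375]
force: [-7.0, 1.0, 5.4]
gripper_width: 0.02
5.15 [0.44941063 0.38857468 0.07422376] [-1.57337540e+00 -3.73813835e-04 -1.37505442e+00] [-7.0294489   1.01834257  5.43387434] [-0.17956869  1.02091125 -0.00548368]
```

The force rose from 1 N to 7 N, so the lever is at its stop. I'll back off within the slack, lift, then look.

```bash
python3 -m creep '[0,0,0,-3,-0.5,0,20, 0,0,0,0,0,0,24, 0,0,0,0,0,20,28, 0,0,0,0,0,50,40, 0,0,0,0,-20,60,40]'
python3 -m creep '[0,0,0,0,-45,0,40, 0,0,0,0,-20,0,40, 0,0,0,0,0,0,40, 0,0,0,0,0,0,40, 0,0,0,0,0,0,40]'
python3 - <<'E'
from h import *
snap('wrist','w2'); snap('top','t2'); snap('scene','s2')
for f in ['w2','t2','s2']:
    z=load(f); W=world(z); p=z['p'].astype(int); r,g,b=p[...,0],p[...,1],p[...,2]
    red=(r>80)&(g<0.45*r)&(b<0.45*r)&(W[...,1]>.3)&(W[...,1]<.42)&(W[...,0]>.38)&(W[...,0]<.5)
    Q=W[red]; hi=Q[Q[:,2]>0.074]; lo=Q[(Q[:,2]<.074)]; print(f,len(Q),len(hi),hi.mean(0).round(4) if len(hi) else '', lo.mean(0).round(4) if len(lo) else '')
a=load('s2')['p'][90:350,240:450]; cv2.imwrite('pics/s2c.png',cv2.cvtColor(cv2.resize(a,None,fx=2.3,fy=2.3,interpolation=cv2.INTER_CUBIC),cv2.COLOR_RGB2BGR))
E
```

```text
clock: 5.78
tcp_pos: [0.4475, 0.3687, 0.2056]
tool_rot: [-1.571, 0.0, -1.375]
force: [-0.3, 0.2, 1.4]
gripper_width: 0.0398
clock: 6.4
tcp_pos: [0.4474, 0.3042, 0.2031]
tool_rot: [-1.572, 0.0, -1.375]
force: [-0.3, 0.8, 0.1]
gripper_width: 0.0401
w2 829 183 [0.4451 0.3842 0.086 ] [0.4519 0.3529 0.0553]
t2 0 0  
s2 154 29 [0.4428 0.3874 0.0794] [0.4479 0.3598 0.0561]
```

View pics/w2.png

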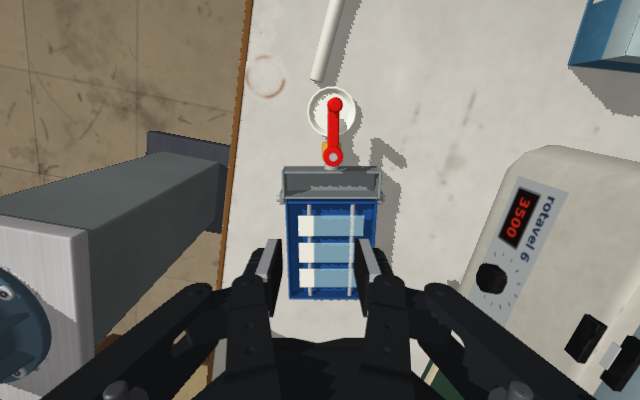

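View pics/s2c.png

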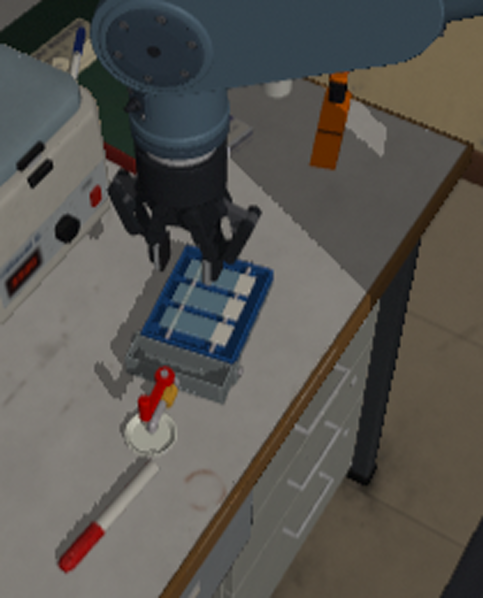

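The wrist view shows the lever lying along the pipe, with the peg at (335,104) and the axis at (333,157). The measured peg is within 1 mm of its fully open place. Now the wedge.

```bash
python3 -m creep '[0,0,1,8,-52,0,45, 0,0,1,8,-55,0,45, 0,0,1,8,-55,0,45, 0,0,1,8,-55,0,45, 0,0,1,8,-55,0,45]'
python3 -m creep '[0,0,1,8,-55,0,45, 0,0,1,8,-55,0,45, 0,0,1,8,-56,0,45, 0,0,0,0,0,0,45, 0,0,0,0,0,0,45]'
python3 - <<'E'
from h import *
s=sense(); print(s['clock'],s['tcp_pos'],s['tool_rot'],s['joint_pos'].__repr__())
snap('wrist','w3')
z=load('w3'); W=world(z); p=z['p'].astype(int); r,g,b=p[...,0],p[...,1],p[...,2]
org=(W[...,1]<-0.0)&(W[...,0]>.45)&(W[...,0]<.57)&(r>60)&(b<0.5*r)&(W[...,2]>0.0)&(W[...,1]>-.18)&(W[...,2]<.1)
O=W[org]; rc=cv2.minAreaRect(O[:,:2].astype(np.float32)*1000); print('wedge',rc)
t=O[(O[:,2]>0.058)]; print(' top',len(t),t.mean(0).round(4),t.min(0),t.max(0), cv2.minAreaRect(t[:,:2].astype(np.float32)*1000))
E
```

```text
clock: 7.18
tcp_pos: [0.4879, 0.0301, 0.2037]
tool_rot: [-1.57, -0.0, -1.287]
force: [0.9, -0.2, -0.1]
gripper_width: 0.0451
clock: 7.8
tcp_pos: [0.5115, -0.134, 0.2032]
tool_rot: [-1.571, 0.001, -1.237]
force: [-0.1, 1.4, -0.3]
gripper_width: 0.0446
7.8 [ 0.51145445 -0.13401043  0.20318228] [-1.57127680e+00  1.14786499e-03 -1.23684808e+00] array([-4.81204610e-01,  1.20932092e-01,  1.76405166e+00,  4.59799677e-04,
        1.25777387e+00, -8.15294977e-01])
wedge ((510.8521728515625, -109.10503387451172), (140.89114379882812, 119.42796325683594), 89.12347412109375)
 top 496 [ 0.5135 -0.1373  0.0676] [ 0.50042936 -0.15156127  0.05805033] [ 0.5268007  -0.12483827  0.06990415] ((513.465087890625, -137.92929077148438), (21.539012908935547, 22.046350479125977), 19.743005752563477)
```

View pics/w3.png

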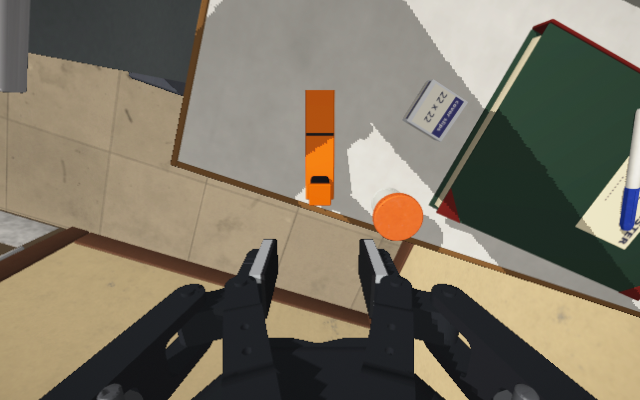

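The wrist view shows the wedge upright, from its nose at (320,90) to its post at (320,190), aligned with the jaws. The cup is clear to the right at (398,217). I'll descend and grip.

```bash
python3 -m creep '[0,0,0,0.5,-1.5,-45,45, 0,0,0,0,0,-45,45, 0,0,0,0,0,-40,45, 0,0,0,0,0,-26,45, 0,0,0,0,0,0,45]' 50
python3 -m creep '[0,0,0,0,0,0,30, 0,0,0,0,0,0,10, 0,0,0,0,0,0,10, 0,0,0,0,0,0,10, 0,0,0,0,0,0,10]' 50
python3 - <<'E'
from h import *
s=sense(); print(s['clock'],s['tcp_pos'],s['tool_rot'],s['force'],s['wrist_torque'])
snap('wrist','w4')
snap('scene','s4')
a=load('s4')['p'][60:260,300:480]; cv2.imwrite('pics/s4c.png',cv2.cvtColor(cv2.resize(a,None,fx=3,fy=3,interpolation=cv2.INTER_CUBIC),cv2.COLOR_RGB2BGR))
E
```

```text
clock: 8.48
tcp_pos: [0.5104, -0.1335, 0.0457]
tool_rot: [-1.574, 0.004, -1.234]
force: [-0.3, -0.5, 0.1]
gripper_width: 0.0449
clock: 9.1
tcp_pos: [0.5135, -0.1363, 0.0493]
tool_rot: [-1.568, -0.002, -1.236]
force: [-0.6, 2.8, 7.1]
gripper_width: 0.021
9.1 [ 0.5134967  -0.13633513  0.04927757] [-1.56827178 -0.00178486 -1.23648235] [-0.58465127  2.75859021  7.06143268] [ 0.38555419 -0.0361348  -0.00981103]
```

View pics/w4.png

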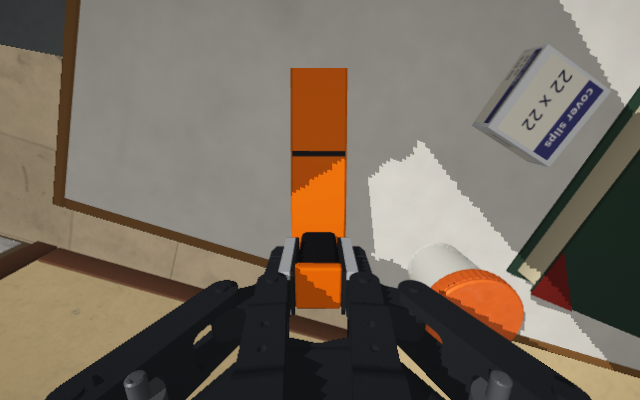

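View pics/s4c.png

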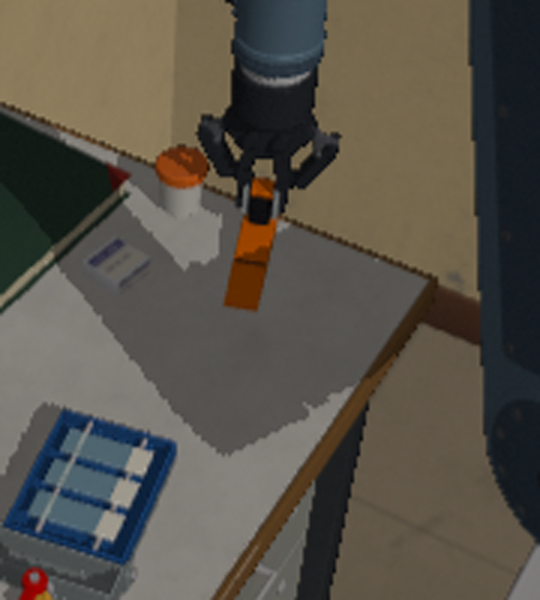

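```bash
python3 -m creep '[0,0,0,0,0,1,10, 0,0,0,0,0,0,10, 0,0,0,0,0,0,10, 0,0,0,0,0,0,10, 0,0,0,0,0,0,10]' 50
python3 - <<'E'
from h import *
s=sense(); print(s['tcp_pos'],s['tool_rot'],s['force'],s['wrist_torque'])
z=load('w4'); W=world(z); p=z['p'].astype(int); r,g,b=p[...,0],p[...,1],p[...,2]
org=(r>90)&(b<0.4*r)&(g<.75*r)
c=np.zeros(org.shape,bool);c[60:235,285:352]=1
O=W[org&c]; print(cv2.minAreaRect(O[:,:2].astype(np.float32)*1000),O.min(0),O.max(0))
d=np.array([-np.sin(np.radians(19.15)),np.cos(np.radians(19.15))]); print('nose along',np.percentile(O[:,:2]@d,[99,100]))
blk=(r<60)&c&(W[...,2]>0.01)&(W[...,2]<.022); print('line',(W[blk][:,:2]@d).mean(),W[blk].mean(0), 'post', np.array([.512,-.1355])@d)
n=O[:,:2]@d; print(O[n>np.percentile(n,95)].mean(0))
E
```

```text
clock: 9.82
tcp_pos: [0.5127, -0.1363, 0.0492]
tool_rot: [-1.57, -0.001, -1.236]
force: [-0.2, 0.9, 6.0]
gripper_width: 0.0209
[ 0.51273582 -0.1362953   0.04924925] [-1.56987667e+00 -8.81932598e-04 -1.23631310e+00] [-0.22740153  0.92006911  5.98503436] [ 0.21022678  0.0087805  -0.03367839]
((498.05328369140625, -91.06890869140625), (34.38203430175781, 100.75634002685547), 19.918720245361328) [ 0.46673018 -0.13650372 -0.00055152] [ 0.53133617 -0.03896405  0.17814712]
nose along [-0.20001615 -0.19918219]
line -0.2450701031391 [ 0.49627253 -0.08709103  0.01760702] post -0.29595954427902377
[ 0.48189047 -0.04577473  0.0063361 ]
```

```bash
python3 -m creep '[0,0,0,0,10,0,10, 0,0,-1,0,18,0,10, 0,0,-1,0,20,0,10, 0,0,-1,0,20,0,10, 0,0,-1,0,20,0,10]' 60
python3 -m creep '[0,0,-1,0,20,0,10, 0,0,-1,0,20,0,10, 0,0,-1,0,20,0,10, 0,0,-1,0,15,0,10, 0,0,0,0,0,0,10]' 60
python3 - <<'E'
from h import *
s=sense(); print(s['clock'],s['tcp_pos'],s['tool_rot'],s['force'],s['wrist_torque'])
snap('wrist','w5'); snap('top','t5'); snap('scene','s5')
a=load('s5')['p'][90:290,260:440]; cv2.imwrite('pics/s5c.png',cv2.cvtColor(cv2.resize(a,None,fx=3,fy=3,interpolation=cv2.INTER_CUBIC),cv2.COLOR_RGB2BGR))
E
```

```text
clock: 10.45
tcp_pos: [0.5128, -0.0481, 0.0492]
tool_rot: [-1.57, -0.002, -1.306]
force: [0.1, -4.4, 5.5]
gripper_width: 0.0207
clock: 11.08
tcp_pos: [0.5125, 0.0283, 0.0492]
tool_rot: [-1.57, 0.0, -1.375]
force: [-0.5, 2.7, 8.6]
gripper_width: 0.0212
11.075 [0.51247088 0.02834007 0.04924575] [-1.56982464e+00  1.69860848e-04 -1.37487017e+00] [-0.53109604  2.71275738  8.62377084] [ 0.40983165  0.11743615 -0.03764086]
```

View pics/w5.png

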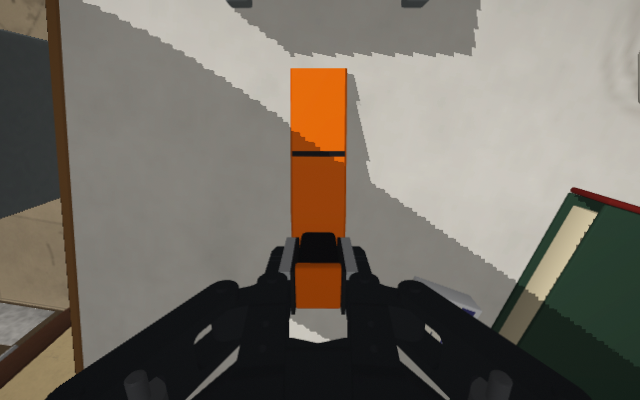

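View pics/s5c.png

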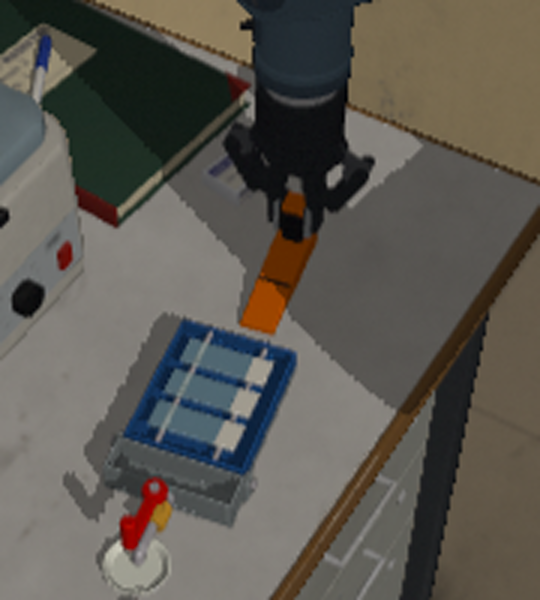

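The wrist view shows the wedge central at column 319, with the stand's rail ends at (240,3) and (413,3). The wedge is about 3 mm off to −x, so I'll correct that while advancing.

```bash
python3 -m creep '[0,0,0,1.5,2,0,10, 0,0,0,-2,12,0,10, 0,0,0,-2,12,0,10, 0,0,0,-2.2,12,0,10, 0,0,0,-2.1,11.6,0,10]' 60
python3 - <<'E'
from h import *
s=sense(); print(s['clock'],s['tcp_pos'],s['tool_rot'],s['force'],s['wrist_torque'])
snap('wrist','w6')
E
```

```text
clock: 11.85
tcp_pos: [0.5061, 0.0764, 0.0492]
tool_rot: [-1.569, -0.002, -1.376]
force: [0.8, -4.9, 6.1]
gripper_width: 0.0208
11.85 [0.50606166 0.07641394 0.04924312] [-1.56938855 -0.00174497 -1.37560841] [ 0.8165855  -4.85976313  6.11046858] [-0.63488844 -0.09061912  0.03679622]
```

View pics/w6.png

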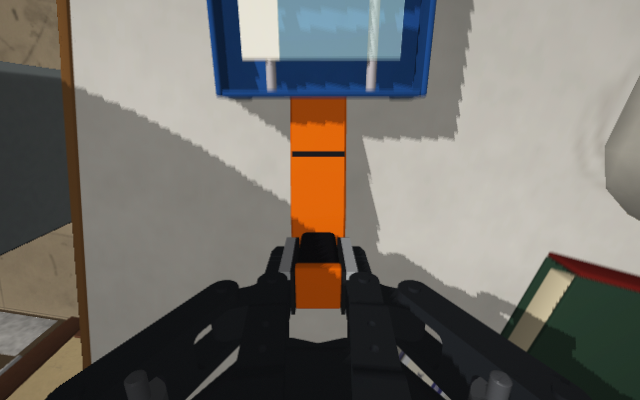

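The edge is at row 97 and the black line at row 153, so about 29 mm remain. The tray's sides at columns 216 and 428 are centred on the wedge. I'll advance gently.

```bash
python3 -m creep '[0,0,0,-0.8,3.9,0,10, 0,0,0,-0.8,3.9,0,10, 0,0,0,-0.8,3.9,0,10, 0,0,0,-0.7,3.9,0,10, 0,0,0,0,0,0,10]' 60
python3 -m creep '[0,0,0,-0.4,2,0,10, 0,0,0,-0.4,2,0,10, 0,0,0,-0.4,2,0,10, 0,0,0,0,0,0,10, 0,0,0,0,0,0,10]' 60
python3 - <<'E'
from h import *
s=sense(); print(s['clock'],s['tcp_pos'],s['tool_rot'],s['force'],s['wrist_torque'])
snap('wrist','w7')
a=load('w7')['p'][60:200,220:420]; cv2.imwrite('pics/w7c.png',cv2.cvtColor(cv2.resize(a,None,fx=4,fy=4,interpolation=cv2.INTER_CUBIC),cv2.COLOR_RGB2BGR))
a=load('w6')['p'][60:200,220:420]; cv2.imwrite('pics/w6c.png',cv2.cvtColor(cv2.resize(a,None,fx=4,fy=4,interpolation=cv2.INTER_CUBIC),cv2.COLOR_RGB2BGR))
E
```

```text
clock: 12.52
tcp_pos: [0.5031, 0.0918, 0.0493]
tool_rot: [-1.569, -0.002, -1.375]
force: [1.0, -4.6, 5.5]
gripper_width: 0.0209
clock: 13.15
tcp_pos: [0.502, 0.0974, 0.0493]
tool_rot: [-1.569, -0.002, -1.376]
force: [1.4, -6.3, 5.6]
gripper_width: 0.0209
13.15 [0.50202022 0.09742325 0.04927475] [-1.56908655 -0.00207507 -1.37563452] [ 1.41036249 -6.25862498  5.60769344] [-0.81270998 -0.14813405  0.0505607 ]
```

View pics/w7c.png

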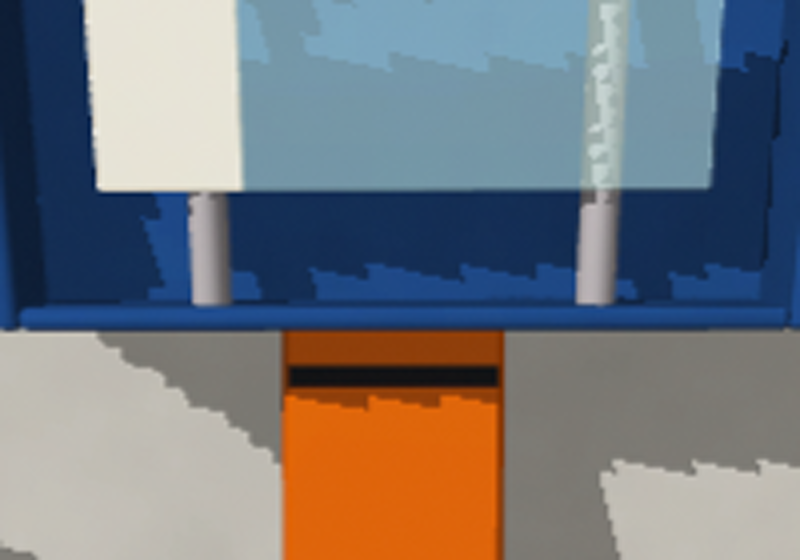

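View pics/w6c.png

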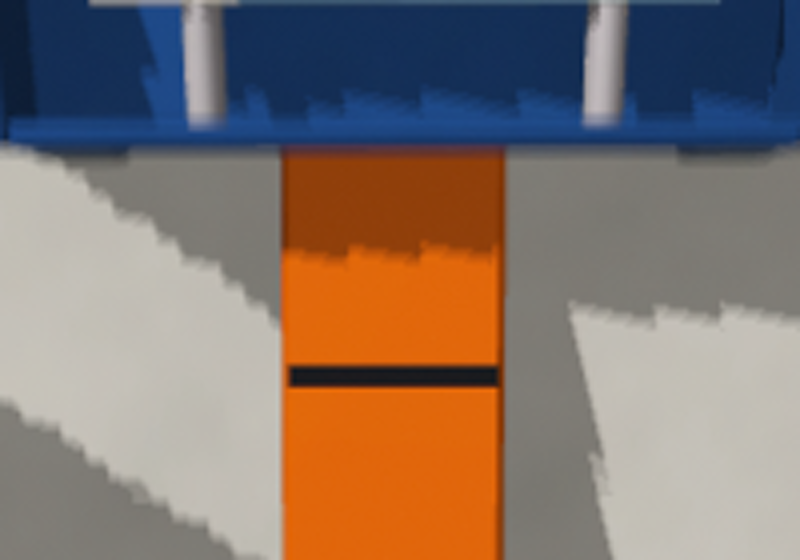

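```bash
cat > m.py <<'E'
from h import *
import sys
def ray(z,u,v,h):
    q=cv2.undistortPoints(np.array([[[u,v]]],float),z['K'],z['D'])[0,0]
    d=z['T'][:3,:3]@np.array([q[0],-q[1],-1]); o=z['T'][:3,3]; return o+d*(h-o[2])/d[2]
a=np.radians(11.15); Y=np.array([-np.sin(a),np.cos(a)])
def edge(z,c):
    p=z['p'].astype(int)[:,c-6:c+7].mean(1); r,b=p[:,0],p[:,2]
    # blue->orange transition, subpixel, and black line centre
    k=[i for i in range(60,175) if r[i]-b[i]>20 and r[i-1]-b[i-1]<=20 and b[i-3]>b[i-3]*0 and b[i-3]>r[i-3]][0]
    s=r-b; v=k-1+(20-s[k-1])/(s[k]-s[k-1])
    rr=np.arange(145,165); w=np.clip(80-r[rr],0,None); return v,(rr*w).sum()/w.sum()
for f in sys.argv[1:]:
    z=load(f); v,l=edge(z,305 if f!='x' else 319)
    L=ray(z,318,l,.0165)[:2]@Y
    out=[]
    for top in (.030,.032,.034): out.append(round(float(ray(z,318,v,top)[:2]@Y-L)*1000,1))
    print(f,'edge row %.1f line row %.1f'%(v,l),'rim ahead of line mm for rim z 30/32/34:',out,' edge abs',[(ray(z,318,v,h)[:2]@Y).round(4) for h in (.03,.034)],'cam',z['T'][:3,3].round(3))
E
python3 m.py w6 w7; python3 -c "
import numpy as np
a=np.radians(11.15); print(np.array([.4772,.2205])@[-np.sin(a),np.cos(a)]-.064)"
```

```text
w6 edge row 96.9 line row 153.5 rim ahead of line mm for rim z 30/32/34: [30.1, 30.0, 30.0]  edge abs [np.float64(0.0588), np.float64(0.0587)] cam [0.49  0.152 0.178]
w7 edge row 142.0 line row 153.7 rim ahead of line mm for rim z 30/32/34: [8.2, 8.4, 8.6]  edge abs [np.float64(0.0582), np.float64(0.0587)] cam [0.486 0.173 0.178]
0.06005781190593679
```

Rim-to-line distance is 8.4 mm, so the lift is about 2.5 mm. About 6.4 mm more is needed.

```bash
python3 -m creep '[0,0,0,-0.4,2,0,10, 0,0,0,-0.4,2,0,10, 0,0,0,-0.4,2.2,0,10, 0,0,0,0,0,0,10, 0,0,0,0,0,0,10]' 60
python3 - <<'E'
from h import *
s=sense(); print(s['clock'],s['tcp_pos'],s['tool_rot'],s['force'],s['wrist_torque'])
snap('wrist','w8'); snap('scene','s8')
a=load('w8')['p'][60:200,220:420]; cv2.imwrite('pics/w8c.png',cv2.cvtColor(cv2.resize(a,None,fx=4,fy=4,interpolation=cv2.INTER_CUBIC),cv2.COLOR_RGB2BGR))
a=load('s8')['p'][90:290,260:440]; cv2.imwrite('pics/s8c.png',cv2.cvtColor(cv2.resize(a,None,fx=3,fy=3,interpolation=cv2.INTER_CUBIC),cv2.COLOR_RGB2BGR))
E
python3 m.py w8
```

```text
clock: 13.82
tcp_pos: [0.5008, 0.1036, 0.0493]
tool_rot: [-1.569, -0.002, -1.376]
force: [0.6, -6.2, 6.0]
gripper_width: 0.0203
13.825 [0.50079165 0.10364068 0.04926443] [-1.56914615 -0.00207926 -1.37556578] [ 0.63433514 -6.17254539  5.98097706] [-0.74771378 -0.11963126  0.07991978]
w8 edge row 155.6 line row 150.3 rim ahead of line mm for rim z 30/32/34: [-0.8, -0.5, -0.1]  edge abs [np.float64(0.0575), np.float64(0.0581)] cam [0.485 0.179 0.178]
```

View pics/w8c.png

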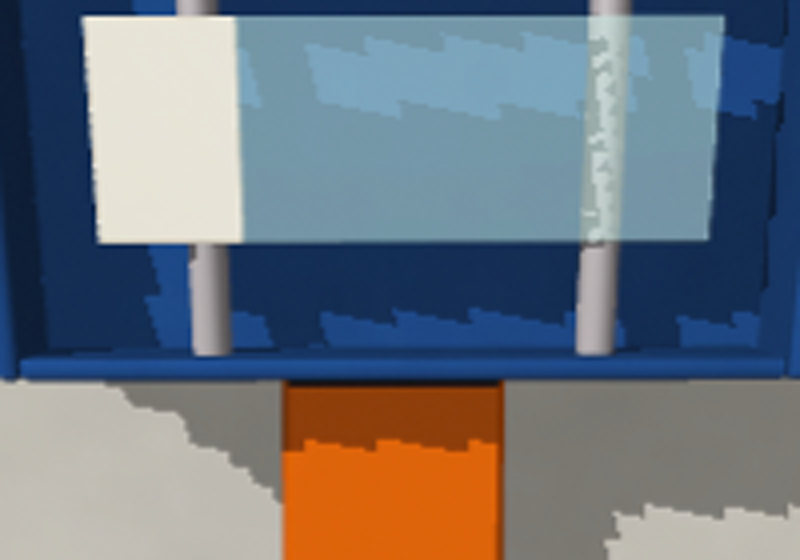

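View pics/s8c.png

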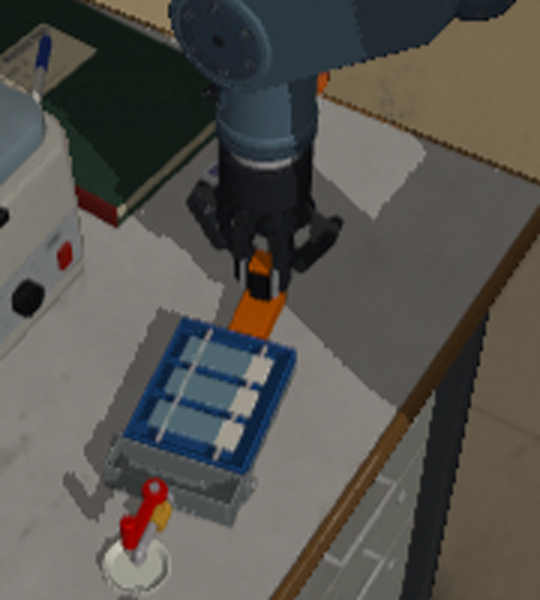

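```bash
python3 - <<'E'
import sys; sys.argv=['m']
from m import *
z=load('w8'); L=ray(z,318,153.7,.0165)[:2]@Y
p=z['p'].astype(int)
for c in (230,260,319,360,390): print(c,[tuple(p[r,c]) for r in range(152,159)])
for v in (154.5,155,155.5):
  for h in (.033,.034): print(v,h,(1000*(ray(z,318,v,h)[:2]@Y-L)).round(2))
# tilt by depth on the rim at free edge, scene views before/after
for f in ('s5','s8'):
    z=load(f);W=world(z);q=z['p'].astype(int);bl=(q[...,2]>1.35*q[...,0])&(q[...,2]>60)
    s=(W[...,:2]-[.4772,.2205]); y=s@Y; x=s@np.array([Y[1],-Y[0]])
    m=bl&(abs(x)<.055)&(y<-.045)&(y>-.07)&(W[...,2]>.024); print(f,m.sum(),np.median(W[m][:,2]),W[m][:,2].mean())
E
```

```text
230 [(np.int64(30), np.int64(74), np.int64(138)), (np.int64(28), np.int64(67), np.int64(125)), (np.int64(38), np.int64(63), np.int64(102)), (np.int64(115), np.int64(121), np.int64(127)), (np.int64(191), np.int64(188), np.int64(178)), (np.int64(192), np.int64(188), np.int64(179)), (np.int64(192), np.int64(188), np.int64(178))]
260 [(np.int64(30), np.int64(73), np.int64(134)), (np.int64(28), np.int64(67), np.int64(122)), (np.int64(29), np.int64(53), np.int64(92)), (np.int64(75), np.int64(81), np.int64(89)), (np.int64(123), np.int64(121), np.int64(115)), (np.int64(123), np.int64(120), np.int64(114)), (np.int64(123), np.int64(120), np.int64(114))]
319 [(np.int64(29), np.int64(69), np.int64(129)), (np.int64(26), np.int64(62), np.int64(116)), (np.int64(20), np.int64(44), np.int64(80)), (np.int64(16), np.int64(19), np.int64(25)), (np.int64(52), np.int64(26), np.int64(15)), (np.int64(142), np.int64(62), np.int64(8)), (np.int64(142), np.int64(62), np.int64(9))]
360 [(np.int64(29), np.int64(68), np.int64(127)), (np.int64(25), np.int64(62), np.int64(115)), (np.int64(37), np.int64(55), np.int64(88)), (np.int64(96), np.int64(99), np.int64(98)), (np.int64(123), np.int64(121), np.int64(115)), (np.int64(123), np.int64(121), np.int64(115)), (np.int64(123), np.int64(121), np.int64(115))]
390 [(np.int64(28), np.int64(67), np.int64(123)), (np.int64(25), np.int64(60), np.int64(111)), (np.int64(35), np.int64(52), np.int64(83)), (np.int64(97), np.int64(99), np.int64(99)), (np.int64(122), np.int64(121), np.int64(115)), (np.int64(123), np.int64(121), np.int64(114)), (np.int64(123), np.int64(121), np.int64(115))]
154.5 0.033 2.21
154.5 0.034 2.37
155 0.033 1.95
155 0.034 2.12
155.5 0.033 1.7
155.5 0.034 1.86
s5 100 0.027939230519844205 0.02768981989481004
s8 1199 0.3889051841190174 0.3523369572898487
```

```bash
python3 - <<'E'
from h import *
a=load('s5');b=load('s8')
def proj(P):
    T=np.linalg.inv(a['T']);c=T[:3,:3]@P+T[:3,3]; q=np.array([[c[0],-c[1],-c[2]]])
    return cv2.projectPoints(q,np.zeros(3),np.zeros(3),a['K'],a['D'])[0][0,0]
ga=cv2.cvtColor(a['p'],cv2.COLOR_RGB2GRAY);gb=cv2.cvtColor(b['p'],cv2.COLOR_RGB2GRAY)
Y=np.array([-.1934,.981]);X=np.array([.981,.1934]);o=np.array([.4772,.2205])
for x,y in [(-.052,-.064),(-.03,-.05),(.0,-.04),(.052,-.064),(-.05,.0),(-.05,.06),(.05,.06),(0,.10)]:
    P=np.r_[o+X*x+Y*y,.030]; u=proj(P); l=4*(.066-y)/.13/1000; e=proj(P+[0,0,l])-u
    p1,st,err=cv2.calcOpticalFlowPyrLK(ga,gb,u.astype(np.float32).reshape(1,1,2),None,winSize=(11,11),maxLevel=1)
    print((x,y),u.round(1),'expected for 4mm',e.round(2),'seen',(p1[0,0]-u).round(2),err[0])
E
```

```text
(-0.052, -0.064) [358.6 206.6] expected for 4mm [ 0.05 -0.99] seen [ 0.06 -0.84] [2.6531508]
(-0.03, -0.05) [348.6 208.3] expected for 4mm [ 0.02 -0.88] seen [-0.01 -0.88] [3.8814566]
(0.0, -0.04) [336.1 207.8] expected for 4mm [-0.  -0.8] seen [-0.8  -0.95] [1.6172521]
(0.052, -0.064) [320.6 195.4] expected for 4mm [-0.04 -0.99] seen [-0.16 -0.92] [2.7964876]
(-0.05, 0.0) [349.3 225.5] expected for 4mm [ 0.01 -0.49] seen [-0.05 -0.25] [3.1986053]
(-0.05, 0.06) [340.7 244.5] expected for 4mm [ 0.   -0.04] seen [0.02 0.01] [1.4542872]
(0.05, 0.06) [302.2 232.2] expected for 4mm [-0.   -0.04] seen [-0.08 -0.02] [1.4235537]
(0, 0.1) [314.9 251.3] expected for 4mm [0.02 0.25] seen [ 0.02 -0.01] [1.4158058]
```

Two independent checks agree on a lift of about 4 mm: the line-to-edge geometry gives 4.0, and image motion in the scene view gives 3.4–4. The wedge is held steady, so I'm handing in.

```bash
python3 - <<'E'
from h import *
snap('top','t9')
W0,W9=load('t0')['p'],load('t9')['p']
for n,(u,v) in dict(cup=(433,177),carton=(393,176),marker=(224,233)).items():
    g=[cv2.cvtColor(i,cv2.COLOR_RGB2GRAY) for i in (W0,W9)]
    p,_,e=cv2.calcOpticalFlowPyrLK(g[0],g[1],np.array([[[u,v]]],np.float32),None,winSize=(21,21)); print(n,p[0,0]-[u,v],e[0])
s=sense(); print(s['clock'],s['force'],s['gripper_width']); job_done()
E
```

```text
cup [ 0.72311401 -1.26927185] [29.439342]
carton [-57.87539673 -20.03294373] [20.93339]
marker [-0.19000244 -0.00312805] [6.8213577]
13.975 [ 1.89563437 -5.49246346  6.24751368] 0.020695924868017454
the job is handed in; nothing more can be done
```

View pics/t9.png

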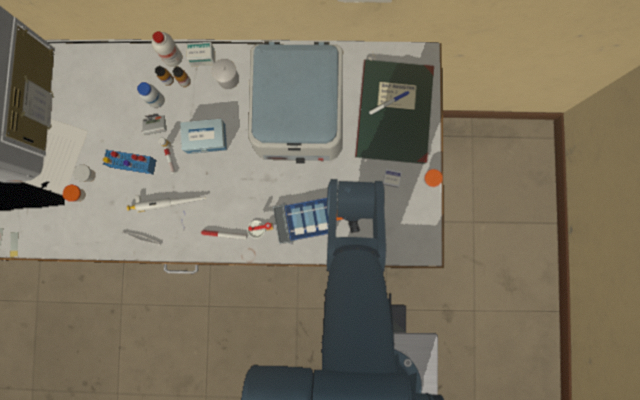

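I turned the outlet cock fully open, then pushed the wedge under the tray's free edge until it lifted about 4 mm. I handed in at 14.0 s with the wedge still in the gripper.

- **Cock:** the lever was pushed to its stop, where the force rose from about 1 N to 7 N. The peg was then seen within about 2 mm of its fully open place, with the lever along the pipe.
- **Wedge and tray:** I gripped the wedge by its post (60 N) and slid it along the bench, pressed down with about 6 N. At the end the black line was about 2 mm short of the tray's edge, which gives a lift of about 4.0 mm. Image motion in the scene camera suggested 3.4–4 mm at the free edge.
- **Bystanders:** the last top view shows the cup at (433,177), the carton at (393,178) and the marker at (224,233), all where they started.
- **Failed check:** the automatic tracking of the carton gave a meaningless jump, and the cup's tracking was poor. The changed light and shadow from the arm probably caused this, so for those two I rely on the picture, which I viewed only after handing in.

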